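Move the microscope lenses to the other rack, first place to first place

ROBOT

A 6-joint arm with a two-finger parallel gripper is mounted at the origin on the work surface. World frame = base frame: x ahead of the robot, y to its left, z up, the work surface at z = 0. Lengths are in m, angles in degrees, forces in N, time in s.
With the tool pointing down it reaches from about 0.225 to 0.725 m from the base axis. Payload 3.1 kg.
Tool frame: the origin (TCP) lies midway between the tips of the shut fingers; the grasp point (between the pads) lies 19 mm behind it; z points along the fingers, y is the line along which they close (so a half turn about z gives the same grasp; the last joint's range is limited). The gripper opens to 85 mm and grips with 20 to 120 N. Pads are 22 mm wide; open, the fingers measure 114 mm over their backs; the gripper's body (76 mm by 85 mm) begins 54 mm behind the grasp point. The pads swing forward as they close: fully open they stand 13 mm farther back than shut.
Start: joints at [-71.723, 2.75, 5.684, 92.934, 0, 82.678], TCP at [0.227, -0.473, 0.231] pointing down, gripper open.
Joint ranges: [-166.93, 166.93], [-56.73, 111.36], [-69.38, 81.34], [-121.58, 131.49], [-85.45, 84.26], [-180, 180]. Speed limits (degrees/s): [159.86, 159.86, 180, 180, 180, 180].

INTERFACE

Orientations are given as a 3x3 rotation matrix whose columns are the frame's x, y, z axes.
In Python, from station import bot, planner, imaging, workorder, boxes_of, regions_of, mark_of gives the robot as it stands. Calls block until the motion is done:
- bot.movep(position, orientation): joint-space move of the TCP to a pose.
- bot.move_l(position, ori=None, rate=0.15, force_limit=None): straight line of the TCP; ori=None keeps the orientation; rate is the mean speed in m/s. With force_limit (N) it stops when the force on the tool has changed by that much, and returns True; else False.
- bot.move_joints(angles): joint-space move.
- bot.command_gripper(opening, grasp_force=None): finger opening in m; grasp_force is the grip in N (None keeps the last); returns when the fingers have stopped.
- bot.pause(seconds).
- planner.inverse_kinematics(position, orientation): joint angles nearest the present ones, or None.
- bot.get_obs(): the state.
- imaging.get_image(name): name is "scene" or "top"; returns the picture (480x640x3 uint8, red, green, blue); there is no depth.
- imaging.camera_info(name): a dict with "K" (3x3 intrinsics, pixels), "k1" (the pictures are not rectified: a ray, as slopes to the right and down, at radius r is drawn at 1 + k1 r^2 times it, then the intrinsics apply), "position" and "orientation" of the camera in the world. Camera axes: x right, y up, looking along -z (the intrinsics and any distortion apply to the point x, -y, -z); pixel columns grow to the right and rows downward; lengths in m; the calibration is good to about 2 mm. A picture is of the moment at which its call begins. camera_info takes no time and is no camera call.
A pose or a line that the arm cannot do raises bot.PlanningError and nothing moves.
- workorder.job_done(): hands the job in; it is judged then, once.
Trained networks look in the newest picture that a camera, given by its name, has taken for a name from the list of things; names that differ only in an ending like _2 or _b are one class to them, and where a whole thing is asked for, a point or a joint stands for the part that bears it (a point fixed in the world has none). Each returns a list of dicts, best first, with "conf" (0 to 1); they miss things now and then, are a little off and sometimes report something else, mostly with a low value. They report only what shows in the picture. A call takes as long as a camera call.
- boxes_of(camera, query): "position" ([column, row] in pixels, amid what is visible of it).
- regions_of(camera, query): "mask" (480x640 bool, what is visible of it) and "position" ([column, row] in pixels, amid what is visible of it).
- mark_of(camera, query): "position" ([column, row] in pixels: a listed point, or the origin of a listed thing).
The state is a dict: "time_s": time; "joint_positions": joint angles; "joint_velocities": joint speeds; "joint_efforts": joint torques, N m; "position": TCP position; "orientation": TCP orientation; "wrist_force": force on the tool from outside, world axes, zero at the start; "moment": the same for the moment, N m; "opening": finger opening in m; "grip_force": force on a finger pad.
Only numpy, scipy, OpenCV 4.12 (cv2) and the standard library are available. Lean on these libraries where they do the work, as an engineer would, in place of code of your own. Each camera call takes 0.05 s, during which the arm holds its last target. There are 200 camera calls.

TASK

Move the four microscope lenses from the wooden rack to the black rack, keeping their order as counted from each rack's white end block: the lens next to the white end of the wooden rack goes into the pocket next to the white end of the black rack, and so on along the row, one lens to a pocket. Leave each standing upright and flat on its pocket's floor, let go of and still; they are glass, so set them down rather than drop them and do not knock any over.

Things in the scene. Friction and masses are not known exactly. Their poses are not given: they have to be found in the camera images.
- wood_rack: Fixed wooden rack holding the lenses at the start: 4 pockets in a row, centres at x = 0, y = +99, +33, -33, -99 mm in its frame, each 58 x 58 mm inside; floor 6 mm, walls 16 mm above the table. Spans x -33 to +55 mm (beyond +33: ledge 12 mm high with colour tags). White end block, 24 mm high, at y +136 to +164: its first place is y = +99. Origin: table height, middle of the row; z up.
- black_rack: Fixed black and grey rack, empty at the start: 4 pockets in a row, centres at x = 0, y = +99, +33, -33, -99 mm in its frame, each 58 x 58 mm inside; floor 6 mm, walls 16 mm above the table. Spans x -33 to +33 mm. White end block, 24 mm high, at y -136 to -164: its first place is y = -99 (the opposite end to the wooden rack's). Origin: table height, middle of the row; z up.
- lens_red: Microscope lens with a red collar: upright plain cylinder 38 mm in diameter and 60 mm tall, lower part black, top 24 mm red, about 120 g, loose. Origin: centre of its underside; z along its axis, up. It stands within a few mm of the middle of a pocket, in any yaw.
- lens_yellow: Microscope lens with a yellow collar: upright plain cylinder 38 mm in diameter and 60 mm tall, lower part black, top 24 mm yellow, about 120 g, loose. Origin: centre of its underside; z along its axis, up. It stands within a few mm of the middle of a pocket, in any yaw.
- lens_green: Microscope lens with a green collar: upright plain cylinder 38 mm in diameter and 60 mm tall, lower part black, top 24 mm green, about 120 g, loose. Origin: centre of its underside; z along its axis, up. It stands within a few mm of the middle of a pocket, in any yaw.
- lens_blue: Microscope lens with a blue collar: upright plain cylinder 38 mm in diameter and 60 mm tall, lower part black, top 24 mm blue, about 120 g, loose. Origin: centre of its underside; z along its axis, up. It stands within a few mm of the middle of a pocket, in any yaw.
- tag_red: Flat red tag, 16 x 44 x 4 mm, fixed on the wooden rack's ledge (x = +44 mm in the rack's frame, top 16 mm above the table) beside the pocket in which the red lens stands at the start; its y there is that pocket's y. Axes as the rack's. Origin: centre of its underside.
- tag_yellow: Flat yellow tag, 16 x 44 x 4 mm, fixed on the wooden rack's ledge (x = +44 mm in the rack's frame, top 16 mm above the table) beside the pocket in which the yellow lens stands at the start; its y there is that pocket's y. Axes as the rack's. Origin: centre of its underside.
- tag_green: Flat green tag, 16 x 44 x 4 mm, fixed on the wooden rack's ledge (x = +44 mm in the rack's frame, top 16 mm above the table) beside the pocket in which the green lens stands at the start; its y there is that pocket's y. Axes as the rack's. Origin: centre of its underside.
- tag_blue: Flat blue tag, 16 x 44 x 4 mm, fixed on the wooden rack's ledge (x = +44 mm in the rack's frame, top 16 mm above the table) beside the pocket in which the blue lens stands at the start; its y there is that pocket's y. Axes as the rack's. Origin: centre of its underside.

How it is judged:
By the outcome, as a careful person would: the job done as asked, in the order asked, and still so for the second after the job is handed in, with the robot touching nothing.
It also fails if it takes over 112 s, if anything falls off the work surface, if the arm or the gripper's body presses on something with over 40 N, if the wrist force passes 120 N, or if a joint passes its speed limit or range.

## Working session

There is one attempt and no reset: what is moved stays moved. The work goes in short steps, each a Python script; the robot and the scene stay as the last script left them, time stands still between calls to the robot, and variables do not carry over. Pictures are saved under pics/ and viewed, at most 14 in all, crops included, and the job is handed in when it is done.

```bash
mkdir -p pics; ls; python3 - <<'E'
from station import bot, planner, imaging
import cv2
for n in("top","scene"):
    im=imaging.get_image(n); cv2.imwrite(f"pics/{n}0.png",im[:,:,::-1]); c=imaging.camera_info(n); print(n,c)
print(bot.get_obs())
E
```

```text
pics
top {'K': array([[577.80016406,   0.        , 305.73588634],
       [  0.        , 577.80016406, 238.85817194],
       [  0.        ,   0.        ,   1.        ]]), 'k1': -0.18333974533271727, 'position': array([ 0.43997845, -0.03655997,  0.9005561 ]), 'orientation': array([[ 0.02768895,  0.99008032, -0.13774714],
       [-0.99934643,  0.02421389, -0.02684018],
       [-0.02323854,  0.13840029,  0.9901037 ]])}
scene {'K': array([[466.72587847,   0.        , 319.27057681],
       [  0.        , 466.72587847, 238.79512319],
       [  0.        ,   0.        ,   1.        ]]), 'k1': 0.021088483988872288, 'position': array([0.93424125, 0.10416052, 0.59158644]), 'orientation': array([[-0.33383053, -0.75185712,  0.56856666],
       [ 0.94259457, -0.2608024 ,  0.20856077],
       [-0.00852435,  0.6055518 ,  0.79576024]])}
{'time_s': 0.1, 'joint_positions': array([-7.17231226e+01,  2.78815014e+00,  5.59980680e+00,  9.29338755e+01,
        2.53657871e-03,  8.26780744e+01]), 'joint_velocities': array([ 0.04066322, -0.10631553,  0.23890382,  0.08590484,  0.11239666,
       -0.13195144]), 'joint_efforts': array([ 2.02587238e-03, -3.39852405e+01,  3.20935643e+01,  1.58418232e-02,
       -1.78324103e-04, -4.75296559e-06]), 'position': array([ 0.22666421, -0.47293093,  0.2302319 ]), 'orientation': array([[ 9.01841673e-01,  4.32066204e-01, -6.26928011e-04],
       [ 4.32066543e-01, -9.01839422e-01,  2.03939271e-03],
       [ 3.15764272e-04, -2.11008395e-03, -9.99997724e-01]]), 'wrist_force': array([-0.37854021, -0.83205556, -0.05570375]), 'moment': array([-0.00132097,  0.03896392,  0.06977746]), 'grip_force': 0.0, 'opening': 0.08565325438615728}
```

View pics/top0.png

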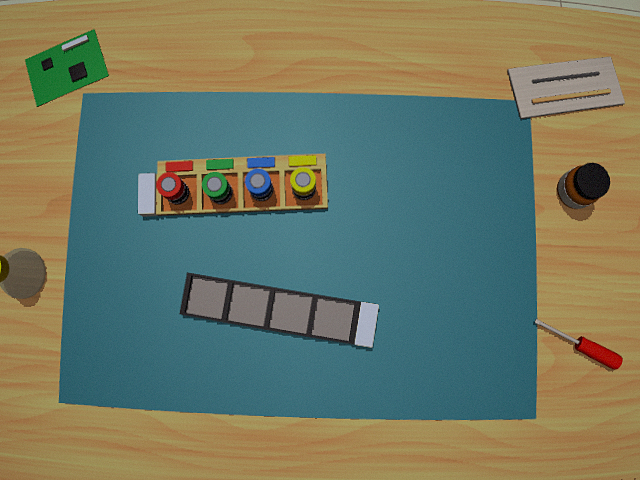

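View pics/scene0.png

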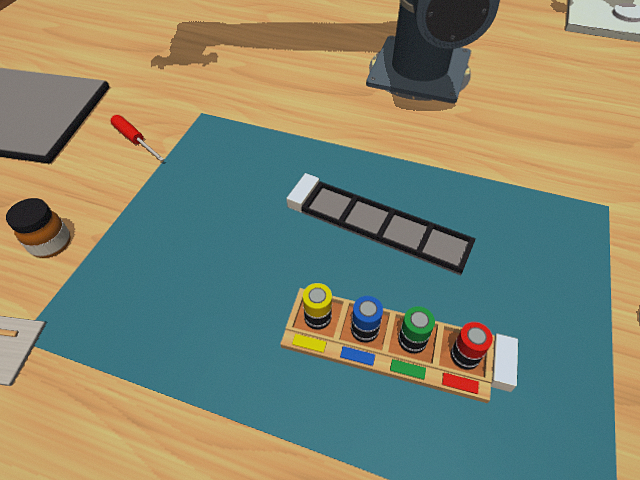

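The wood rack is in the upper half of the top picture, with its white end at (147,194). Away from that end the lenses run red (171,186), green (216,185), blue (259,182), yellow (302,182). The black rack's white end is at (367,325), so red goes to (332,318), then green to 291, blue to 249 and yellow to 208.

```bash
cat > h.py <<'E'
import numpy as np, cv2, itertools
from scipy.optimize import minimize, least_squares
from station import bot, planner, imaging, regions_of, boxes_of, mark_of, workorder
CI={n:imaging.camera_info(n) for n in("top","scene")}
def proj(n,P):
    c=CI[n]; q=(np.atleast_2d(P)-c["position"])@c["orientation"]
    s=np.c_[q[:,0],-q[:,1]]/-q[:,2:3]; s=s*(1+c["k1"]*(s**2).sum(1,keepdims=True))
    return s*c["K"][0,0]+c["K"][:2,2]
def onplane(n,uv,z):
    g=lambda p:proj(n,[[p[0],p[1],z]])[0]-uv
    return least_squares(g,[.45,0]).x
def rz(a): return np.array([[np.cos(a),-np.sin(a)],[np.sin(a),np.cos(a)]])
def boxpts(x0,x1,y0,y1,h): return np.array(list(itertools.product((x0,x1),(y0,y1),(0,h))))
def fit(masks,boxes,p0):
    def cost(p):
        s=0
        for n,m in masks.items():
            r=np.zeros((480*2,640*2),np.uint8)
            for b in boxes:
                w=b.copy(); w[:,:2]=b[:,:2]@rz(p[2]).T+p[:2]
                h=cv2.convexHull(proj(n,w).astype(np.float32))
                cv2.fillPoly(r,[np.round((h*2+.5)*16).astype(np.int32)],1,shift=4)
            M=cv2.resize(m.astype(np.uint8),None,fx=2,fy=2,interpolation=0)
            s+=1-(r&M).sum()/(r|M).sum()
        return s
    p=np.array(p0)
    for d in (.02,.004):
        r=minimize(cost,p,method="Nelder-Mead",options=dict(initial_simplex=np.vstack([p,p+[d,0,0],p+[0,d,0],p+[0,0,d*4]]),xatol=1e-5,fatol=1e-5)); p=r.x
    return p,r.fun
E
python3 - <<'E'
from h import *
res={}
ims={n:imaging.get_image(n) for n in CI}
for rack,bx,seed in(("black_rack",[boxpts(-.033,.033,-.134,.134,.016),boxpts(-.033,.033,-.164,-.136,.024)],((208,298),(332,318))),
                    ("wood_rack",[boxpts(-.033,.033,-.134,.134,.016),boxpts(.033,.055,-.134,.134,.012),boxpts(-.033,.033,.136,.164,.024)],((175,190),(305,187)))):
    m={}
    for n in CI:
        r=regions_of(n,rack); print(rack,n,[(round(a["conf"],2),np.round(a["position"]),a["mask"].sum()) for a in r][:2]); m[n]=r[0]["mask"]
    a,b=[onplane("top",np.array(s),.006) for s in seed]   # a=left(+y)
    d=a-b; p0=[*(a+b)/2,np.arctan2(-d[0],d[1])]
    for ms in (m,{"top":m["top"]},{"scene":m["scene"]}):
        p,f=fit(ms,bx,p0); print(rack,list(ms),np.round(p0,4),np.round(p,4),round(f,3))
    cv2.imwrite(f"pics/m_{rack}.png",np.hstack([m[n][100:400]*255 for n in m]).astype(np.uint8))
    for n in CI:
        P=np.array([[0,y,.006] for y in(.099,.033,-.033,-.099)]); pp=fit(m,bx,p0)[0]
        P[:,:2]=P[:,:2]@rz(pp[2]).T+pp[:2]; print(n,np.round(proj(n,P),1).tolist())
# lenses
for c in("red","green","blue","yellow"):
    out=[]
    for n in CI:
        r=regions_of(n,"lens_"+c); b=mark_of(n,"lens_"+c)
        g=ims[n].astype(int); sat=g.max(2)-g.min(2)
        k=r[0]["mask"]; k2=cv2.erode(k.astype(np.uint8),np.ones((3,3)))>0
        gray=k2&(sat<40)&(g.min(2)>90)
        nc,l,st,ce=cv2.connectedComponentsWithStats(gray.astype(np.uint8)); i=1+st[1:,4].argmax()
        out+= [np.round(onplane(n,ce[i],.066),4), st[i,4], np.round(onplane(n,np.array(b[0]["position"]),.006),4),round(r[0]["conf"],2)]
    print(c,*out)
E
```

```text
black_rack top [(0.67, array([282., 310.]), np.int64(8766))]
black_rack scene [(0.45, array([459., 382.]), np.int64(486))]
black_rack ['top', 'scene'] [ 0.4551  0.0407 -0.1291] [ 0.4551  0.0412 -0.1351] 1.036
black_rack ['top'] [ 0.4551  0.0407 -0.1291] [ 0.4551  0.0412 -0.1351] 0.036
black_rack ['scene'] [ 0.4551  0.0407 -0.1291] [ 0.4551  0.0407 -0.1291] 1.0
top [[206.9, 297.5], [248.3, 304.6], [290.2, 311.6], [332.5, 318.5]]
scene [[444.4, 247.5], [404.2, 232.4], [366.1, 218.0], [329.8, 204.2]]
wood_rack top [(0.7, array([236., 192.]), np.int64(5658))]
wood_rack scene [(0.8, array([403., 353.]), np.int64(9238))]
wood_rack ['top', 'scene'] [0.643  0.0957 0.042 ] [0.6397 0.0924 0.0668] 0.849
wood_rack ['top'] [0.643  0.0957 0.042 ] [0.6393 0.0922 0.0645] 0.45
wood_rack ['scene'] [0.643  0.0957 0.042 ] [0.6394 0.0923 0.0637] 0.397
top [[180.3, 193.4], [220.8, 191.4], [261.9, 189.5], [303.4, 187.6]]
scene [[461.1, 352.9], [411.3, 340.5], [363.3, 328.5], [317.1, 317.0]]
red [0.6348 0.196 ] 140 [0.6368 0.2017] 0.64 [0.635  0.1964] 224 [0.6342 0.1293] 0.92
green [0.6362 0.1255] 144 [0.6395 0.1246] 0.94 [0.6364 0.1262] 203 [0.6361 0.126 ] 0.56
blue [0.6426 0.0609] 153 [0.6461 0.0679] 0.85 [0.6426 0.0614] 196 [0.6478 0.0569] 0.65
yellow [ 0.6454 -0.0064] 150 [ 0.6437 -0.0113] 0.59 [ 0.6457 -0.0061] 184 [ 0.6527 -0.0086] 0.59
```

```bash
cat >> h.py <<'E'
BL=np.array([.4551,.0412]); BY=-.1351; WY=.064
L=dict(red=(.6349,.1962,-.099),green=(.6363,.1258,-.033),blue=(.6426,.0612,.033),yellow=(.6455,-.0063,.099))
def ori(yaw):   # tool y along rack +x, z down
    y=np.array([np.cos(yaw),np.sin(yaw),0]); z=np.array([0,0,-1.]); return np.c_[np.cross(y,z),y,z]
def pick(a,b):  # consistent half turn with least joint-6 magnitude
    o=[(s*ori(a)[:,:2],s*ori(b)[:,:2]) for s in(1,-1)]
    z=np.array([[0],[0],[-1.]])
    return [(np.c_[p,z],np.c_[q,z]) for p,q in o]
ZG=.027; ZH=.115
def transfer(c):
    x,y,py=L[c]; t=rz(BY)@[0,py]+BL; best=None
    for A,B in pick(WY,BY):
        ja=planner.inverse_kinematics([x,y,ZH],A); jb=planner.inverse_kinematics([*t,ZH],B)
        if ja is None or jb is None: continue
        k=max(abs(ja[5]),abs(jb[5]))
        if best is None or k<best[0]: best=(k,A,B)
    _,A,B=best
    t0=bot.get_obs()["time_s"]
    bot.movep([x,y,ZH],A); bot.move_l([x,y,ZG],rate=.1,force_limit=8)
    bot.command_gripper(.03,30); o=bot.get_obs(); print(c,"grip",o["opening"],o["grip_force"],o["position"])
    bot.move_l([x,y,ZH+.02],rate=.15); 
    bot.movep([*t,ZH+.02],B); bot.move_l([*t,ZG+.012],rate=.12)
    hit=bot.move_l([*t,ZG-.003],rate=.02,force_limit=3); bot.pause(.2)
    o=bot.get_obs(); print("place",hit,o["position"],o["opening"],o["wrist_force"])
    bot.command_gripper(.085); bot.move_l([*t,ZH+.02],rate=.15)
    print("dt",bot.get_obs()["time_s"]-t0, "t",bot.get_obs()["time_s"])
E
python3 - <<'E'
from h import *
bot.movep([.5,-.2,.23],ori(-.3) if 0 else bot.get_obs()["orientation"])
transfer("red")
cv2.imwrite("pics/a.png",imaging.get_image("scene")[100:420,200:560,::-1])
E
```

```text
red grip 0.03738967088539867 30.4934873431921 [0.63532729 0.19629745 0.02769574]
place True [ 0.4417481  -0.05691077  0.02758573] 0.037373096668895676 [-0.52411106 -0.26904196  6.14336046]
dt 8.35 t 10.9917
```

View pics/a.png

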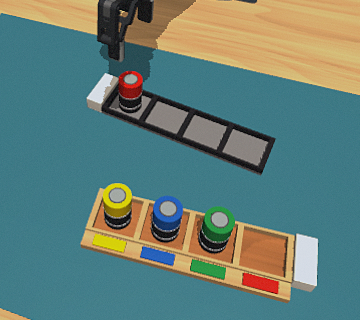

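The red lens now stands upright in the black rack's first pocket, at crop (130,92), and the other three are undisturbed. I'll move the rest the same way.

```bash
python3 - <<'E'
from h import *
for c in("green","blue","yellow"): transfer(c)
p=bot.get_obs()["position"]; bot.movep([.3,-.42,.23],bot.get_obs()["orientation"])
a=imaging.get_image("scene"); b=imaging.get_image("top")
cv2.imwrite("pics/b.png",np.hstack([a[100:420,200:560],b[140:460,100:460]])[:,:,::-1])
for n,g in(("scene",a),("top",b)):
    g=g.astype(int)
    for c in L:
        k=regions_of(n,"lens_"+c)
        if not k: print(n,c,"none"); continue
        gray=(k[0]["mask"])&(g.max(2)-g.min(2)<40)&(g.min(2)>90)
        nc,l,st,ce=cv2.connectedComponentsWithStats(gray.astype(np.uint8))
        if nc>1:
            i=1+st[1:,4].argmax(); w=onplane(n,ce[i],.066); print(n,c,np.round((rz(-BY)@(w-BL))*1000,1))
E
```

```text
green grip 0.03751167436829805 30.453416258096695 [0.63681667 0.12585107 0.0277028 ]
place True [0.45065482 0.00847302 0.02762349] 0.037426601939605356 [-0.00674291  0.09002797  5.36008561]
dt 8.9416 t 19.9833
blue grip 0.036999739504848424 30.54197944700718 [0.64305362 0.0612152  0.02764123]
place True [0.45953832 0.07391599 0.02758466] 0.037604059893026676 [ 0.20740349 -0.52635368  6.3951638 ]
dt 7.116700000000002 t 27.1
yellow grip 0.03706132954726066 30.325149446725845 [ 0.6459409  -0.00633074  0.0276048 ]
place True [0.46839738 0.13933614 0.02753847] 0.03734855016688989 [-0.16701765  0.34420155  5.7324647 ]
dt 7.274999999999999 t 34.375
scene red [ -0.4 -99.2]
scene green [ -0.4 -32.9]
scene blue [-0.5 33.1]
scene yellow [-0.1 99.3]
top red [ -0.6 -99.5]
top green [ -0.7 -33.1]
top blue [-0.4 32.7]
top yellow [-0.8 99.1]
```

View pics/b.png

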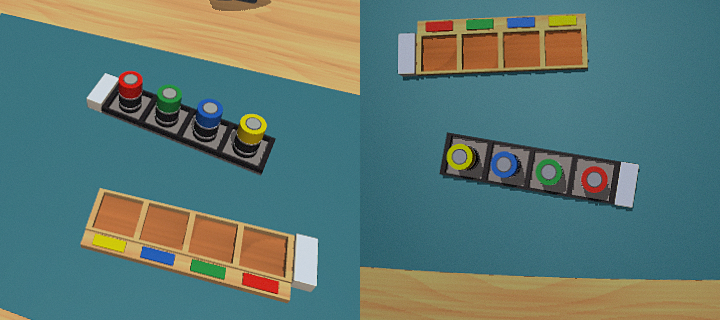

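All four lenses stand upright and centred in the black rack's pockets. Red is next to the white end, at (130,92) in the left crop, followed by green, blue and yellow. The arm is clear of everything.

```bash
python3 -c "
from station import workorder; print(workorder.job_done())"
```

```text
the job is handed in; nothing more can be done
None
```

All four lenses are in the black rack in the order asked (red next to the white end, then green, blue, yellow), upright and within about 1 mm of their pocket centres, and the job is handed in at about 36 s of the 112 s allowed.

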